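Zero the hand grinder's adjusting nut and back it off a quarter turn

ROBOT

A 7-joint arm with a two-finger parallel gripper is mounted at the origin on the work surface. World frame = base frame: x ahead of the robot, y to its left, z up, the work surface at z = 0. Lengths are in m, angles in rad, forces in N, time in s.
With the tool pointing down it reaches from about 0.425 to 0.875 m from the base axis. Payload 4.7 kg.
Tool frame: the origin (TCP) lies midway between the tips of the shut fingers; the grasp point (between the pads) lies 19 mm behind it; z points along the fingers, y is the direction in which the jaws open and shut (so a half turn about z gives the same grasp; the last joint's range is limited). The gripper opens to 85 mm and grips with 20 to 120 N. Pads are 22 mm wide; open, the fingers measure 114 mm over their backs; the gripper's body (76 mm by 85 mm) begins 54 mm behind the grasp point. The pads swing forward as they close: fully open they stand 13 mm farther back than shut.
Start: joints at [-1.218, 0.321, -0.07, 1.45, 0.023, 1.371, -0.057], TCP at [0.216, 0.613, 0.231] pointing down, gripper open.
Joint ranges: [-2.86, 2.86], [-0.3, 2.09], [-1.38, 1.24], [0.06, 2.45], [-1.56, 4.7], [0.09, 2.05], [-2.69, 2.69]. Speed limits (rad/s): [2.57, 2.57, 3.14, 3.14, 3.14, 3.14, 3.14].

INTERFACE

Orientations are given as a unit quaternion [x, y, z, w].
In Python, from cell import monitor, capture, get_calibration, close_job gives the robot as it stands.
- The arm moves only by the tool carry_out, never from a script. Its argument "motion" is one flat list of numbers, 7 for each row, row after row: the shift along the world's x, y, z in cm, then the turn, a rotation vector about the world's x, y, z in rad, then the closure, from 0 (fully open) to 1 (shut). In form: [tx, ty, tz, rx, ry, rz, hand, tx, ty, tz, rx, ry, rz, hand, ...]. A call has 1 to 10 rows; each row is the pose to reach, as a shift and turn from the pose commanded when the call began; what a row does not reach only later rows make up. A row lasts 1/8 s, in which the tool goes at most 62.5 mm and 10.7 degrees, less where a joint would pass 70% of its speed; a pose out of reach is approached as far as the arm can. A call with a gripper value outside its range is refused whole. The fingers move at their own pace and stop on an object; "newtons" is the grip in N (left out, the last holds). Time passes only in rows, so rows that repeat a pose let the fingers close. It gives the time, the measured TCP pose, the force and the opening at its end, in the units of the state.
- monitor.sense(): the state, without advancing time (a new reading comes with each control period).
- capture(name): name is "scene" or "top"; returns (picture, depth): 384x512x3 uint8, blue, green, red; 384x512 float32, m along the optical axis (not along the pixel's ray), 0 where there is no reading.
- get_calibration(name): a dict with "fx", "fy", "cx", "cy" (pixels), "dist_coeffs" ([k1, k2, p1, p2, k3] as OpenCV has them; the pictures are not rectified), "xyz" and "rotation" of the camera in the world. Camera axes: x right, y down, z forward; pixel columns grow to the right and rows downward; lengths in m; the calibration is good to about 2 mm. A picture is of the moment at which its call begins. get_calibration takes no time and is no camera call.
- close_job(): hands the job in, once; it reports no verdict.
The state is a dict: "t": time; "q": joint angles; "joint_vel": joint speeds; "tau": joint torques, N m; "position": TCP position; "tcp_rot": TCP orientation; "force": force on the tool from outside, world axes, zero at the start; "moment": the same for the moment, N m; "grip_width": opening from 0.0 (shut) to 1.0 (fully open).
Only numpy, scipy, OpenCV 4.12 (cv2) and the standard library are available. Lean on these libraries where they do the work, as an engineer would, in place of code of your own. Each camera call takes 0.05 s, during which the arm holds its last target. There are 200 camera calls.

TASK

Set the coffee grinder's burr gap: screw the knurled nut on top of the grinder down clockwise until it bottoms out, then back it off a quarter turn. Finish with the gripper still holding the nut steady there, and leave the other things on the table where they are.

Things in the scene. Friction and masses are not known exactly. Their poses are not given: they have to be found in the camera images.
- screw (a joint): Turn of the nut (rad): 0 = screwed fully down, bottomed on a hard stop; grows anticlockwise from above (unscrewing). Clockwise tightens. Starts at 2.4 to 4.4, cannot come off (stop at 5.0). The nut sinks only 3 mm per full turn, turns stiffly (0.05 N m) and stays where it is left. At 0 its red mark stands over the head's white mark
- nut: Knurled aluminium nut on top of the grinder, 35 mm diameter, 22 mm tall, red mark towards its own +x. Origin: centre of underside, on the turning axis, 153 mm above the table when bottomed (up to 2.4 mm more when loose); z up. Below it a brass neck 24 mm wide, 22 mm tall, then the black head 57 mm wide; an 8 mm spindle ends 9 mm above its top
- nut_grip (a point): on the turning axis at the nut's mid-height (11 mm above its underside), where to grip it from above; the point turns with the nut
- white_mark (a point): white mark on the top edge of the grinder's fixed black head, 22 mm out from the axis, 131 mm above the table
- station: plywood work board 280 x 240 x 14 mm fixed to the table, with a blue clamp block at its centre gripping a steel hand coffee grinder upright (53 mm tube). Origin: centre of the board's underside, straight below the nut's axis. x runs along the 280 mm side; the white mark is towards +x (away from the robot)
- crank: the grinder's removed crank: flat steel bar 120 mm long with a dark wooden knob, 43 mm tall, lying loose on the board left of the grinder; origin at its underside
- screwdriver: loose red-handled screwdriver, about 180 mm long, lying on the board right of the grinder; origin at its underside
- cup: loose dark steel catch cup, 52 mm wide, 50 mm tall, on the near end of the board; origin at its underside
- whetstone: loose grey and white sharpening stone, 180 x 64 x 26 mm, on the tablecloth to the right; origin at its underside
- jar: loose glass jar with a yellow cap, 60 mm wide, 75 mm tall, far left on the tablecloth; origin at its underside
- plate: loose white plate, 170 mm wide, 18 mm tall, on the tablecloth to the left; origin at its underside
- wrench: loose steel wrench lying far right on the tablecloth; origin at its underside

How it is judged:
By the outcome, as a careful person would: the job done as asked, in the order asked, and still so for the second after the job is handed in, while the arm keeps its last pose, push and grip.
It also fails if it takes over 64 s, if anything falls off the work surface, if the arm or the gripper's body presses on something with over 40 N, if the wrist force passes 120 N, or if a joint passes its speed limit or range.

## Working session

There is one attempt and no reset: what is moved stays moved. The work goes in short steps, Python scripts to look and compute and a tool call to move; the robot and the scene stay as the last step left them, time stands still between calls to the robot, and variables do not carry over. Pictures are saved under pics/ and viewed, about 8 in all and at most 12, crops included, and the job is handed in when it is done.

Besides the shell and the picture viewer there is one more tool, called after "Emit:" as a command line: name --argument value ..., lists and objects as JSON in quotes. carry_out: Moves the arm, as the interface text tells. Its arguments: {"type":"object","properties":{"motion":{"type":"array"},"newtons":{"type":"number"}},"required":["motion"]}

```bash
mkdir -p pics; ls
python3 - <<'E'
from cell import monitor, capture, get_calibration
import cv2, numpy as np
print(monitor.sense())
for n in("scene","top"):
    c=get_calibration(n); print(n,c)
    p,d=capture(n); cv2.imwrite(f"pics/{n}0.png",p); np.save(f"pics/{n}0.npy",d)
E
```

```text
pics
{'t': 0.0, 'q': array([-1.21789092,  0.32181685, -0.07009674,  1.45167254,  0.02260971,
        1.37080209, -0.05690351]), 'joint_vel': array([-0.00073427,  0.00138437, -0.00049772, -0.0004509 , -0.00048208,
        0.00081694, -0.0008136 ]), 'tau': array([-6.62569255e-04, -4.93563366e+01, -3.82443191e-01, -3.14349711e+01,
        1.30452091e-02,  1.14087149e-02,  4.53209481e-06]), 'position': array([0.21589812, 0.61252595, 0.23022883]), 'tcp_rot': array([ 1.68573676e-01,  9.85688593e-01, -9.49492793e-04, -1.09394789e-04]), 'force': array([-0.03072114,  0.09894754,  0.73318412]), 'moment': array([-0.00615359,  0.0258032 ,  0.07251159]), 'grip_width': 1.0051962384296291}
scene {'fx': 493.7502692605442, 'fy': 493.7502692605442, 'cx': 257.458473404375, 'cy': 190.09604644976247, 'dist_coeffs': array([0.0172562, 0.       , 0.       , 0.       , 0.       ]), 'xyz': array([ 1.3209123 , -0.53278482,  1.40935729]), 'rotation': array([ 0.83702823,  0.45428737, -0.14010869, -0.27088056])}
top {'fx': 403.27529624172513, 'fy': 403.27529624172513, 'cx': 254.73443772531235, 'cy': 189.3332499790028, 'dist_coeffs': array([-0.11870771,  0.        ,  0.        ,  0.        ,  0.        ]), 'xyz': array([0.35656081, 0.00251502, 1.22617723]), 'rotation': array([-0.69645807,  0.71134899, -0.07358205,  0.05928289])}
```

View pics/scene0.png

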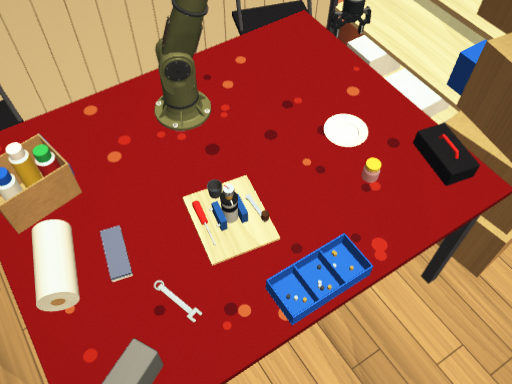

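View pics/top0.png

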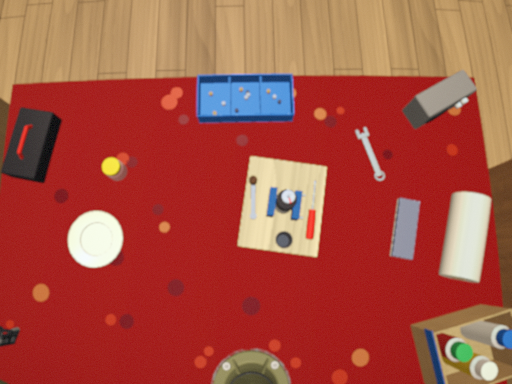

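The scene view shows the board near (230,220) with the grinder's nut at about (229,190). In the top view the board is at about (283,206) and the nut at about (287,198). I'll zoom in on both and measure.

```bash
cat > h.py <<'E'
import cv2, numpy as np
from cell import monitor, capture, get_calibration
from scipy.spatial.transform import Rotation as R
def K(c): return np.array([[c["fx"],0,c["cx"]],[0,c["fy"],c["cy"]],[0,0,1]])
def ray(n,uv):
    c=get_calibration(n); p=cv2.undistortPoints(np.float64(uv).reshape(-1,1,2),K(c),c["dist_coeffs"])[:,0]
    return c["xyz"], R.from_quat(c["rotation"]).apply(np.c_[p,np.ones(len(p))])
def onz(n,uv,z):
    o,d=ray(n,uv); return o+d*((z-o[2])/d[:,2])[:,None]
def proj(n,P):
    c=get_calibration(n); r=R.from_quat(c["rotation"]).inv()
    return cv2.projectPoints(np.float64(P).reshape(-1,1,3),r.as_rotvec(),r.apply(-c["xyz"]),K(c),c["dist_coeffs"])[0][:,0]
E
python3 - <<'E'
from h import *
t=cv2.imread("pics/top0.png"); s=cv2.imread("pics/scene0.png")
for n,im,bgr in(("top",t,0),("scene",s,0)):
    hsv=cv2.cvtColor(im,cv2.COLOR_BGR2HSV)
    m=cv2.inRange(hsv,(12,40,120),(32,190,255))
    cs=cv2.findContours(m,cv2.RETR_EXTERNAL,2)[0]
    tgt=(283,225) if n=="top" else (230,240)
    cs=[c for c in cs if cv2.pointPolygonTest(c,tgt,True)>-15 and cv2.contourArea(c)>1500]
    for c in cs:
        r=cv2.boxPoints(cv2.minAreaRect(c)) if n=="top" else cv2.approxPolyDP(cv2.convexHull(c),6,True)[:,0]
        w=onz(n,r,0.014); print(n,cv2.contourArea(c),r.round(1).tolist(),w.round(4).tolist(), w.mean(0))
a=cv2.resize(t[170:230,255:315],(480,480),interpolation=cv2.INTER_CUBIC)
b=cv2.resize(s[165:240,195:255],(384,480),interpolation=cv2.INTER_CUBIC)
cv2.imwrite("pics/c1.png",np.hstack([a,b[:480]]))
E
```

```text
top 7207.5 [[236.3000030517578, 246.1999969482422], [249.0, 154.8000030517578], [329.5, 166.0], [316.79998779296875, 257.3999938964844]] [[0.4154, 0.0343, 0.014], [0.6969, -0.0093, 0.014], [0.6567, -0.2598, 0.014], [0.3763, -0.2058, 0.014]] [ 0.53635404 -0.11016343  0.014     ]
scene 3811.0 [[246, 175], [279, 239], [212, 265], [183, 197]] [[0.4199, 0.0282, 0.014], [0.6978, -0.0217, 0.014], [0.6607, -0.2509, 0.014], [0.3831, -0.2043, 0.014]] [ 0.54037676 -0.11218352  0.014     ]
```

View pics/c1.png

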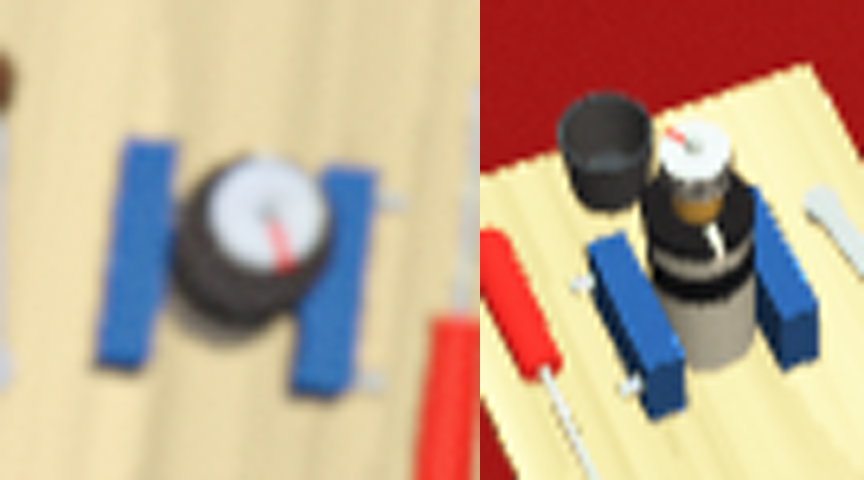

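The crop shows the nut's light top at about top-view pixel (288.5,196.6). Its red mark points back towards the robot and right, at about (291,203). In the scene view the white mark on the black head faces the far side.

```bash
cat > meas.py <<'E'
from h import *
def nut(n,im,box,z=0.1767):
    x0,y0,x1,y1=box; k=8
    c=cv2.resize(im[y0:y1,x0:x1],None,fx=k,fy=k,interpolation=cv2.INTER_CUBIC)
    h=cv2.cvtColor(c,cv2.COLOR_BGR2HSV)
    f=lambda p:(np.float64(p)+.5)/k-.5+[x0,y0]
    red=cv2.inRange(h,(0,90,120),(8,255,255))|cv2.inRange(h,(172,90,120),(180,255,255))
    wh=cv2.inRange(h,(0,0,170),(180,60,255))
    def big(m):
        q=cv2.findContours(m,cv2.RETR_EXTERNAL,2)[0]; return max(q,key=cv2.contourArea)
    cw=cv2.convexHull(big(cv2.morphologyEx(wh|red,cv2.MORPH_OPEN,np.ones((5,5)))))
    e=cv2.fitEllipse(cw); cr=big(red); mr=cv2.moments(cr)
    C=onz(n,f(e[0]),z)[0]; M=onz(n,f((mr['m10']/mr['m00'],mr['m01']/mr['m00'])),z)[0]
    d=M-C; print(n,"ell",f(e[0]).round(1),np.round(np.array(e[1])/k,1),"C",C.round(4),"r",np.hypot(*d[:2]).round(4),"ang",np.degrees(np.arctan2(d[1],d[0])).round(1))
    return C
E
python3 - <<'E'
from meas import *
t=cv2.imread("pics/top0.png"); s=cv2.imread("pics/scene0.png")
nut("top",t,(278,186,300,208)); nut("scene",s,(216,178,242,192))
# white mark in the scene crop ~ (715,240)
wm=onz("scene",[(480-480+ (715-480)/6.4+195, 232/6.4+165)],0.131)[0]; print("white",wm)
for n in("top","scene"):print(n,proj(n,[[.5385,-.111,.1767]]))
E
```

```text
top ell [290.1 194.2] [14.5 19.7] C [ 0.5414 -0.1147  0.1767] r 0.0227 ang 178.3
scene ell [228.3 186.8] [11.9 13.4] C [ 0.5339 -0.1075  0.1767] r 0.0324 ang 173.6
white [ 0.55831336 -0.11173679  0.131     ]
top [[288.80976462 195.25123121]]
scene [[228.09169679 188.29210758]]
```

Run:
```python
from h import *
f=lambda p:((np.array(p)+.5)/8-.5+[255,170])
g=lambda p:((np.array(p)-[480,0]+.5)/6.4-.5+[195,165])
z=.1767
for n,q,c,r in(("top",f,(268,213),(286,264)),("scene",g,(695,150),(671,131))):
    C,M=onz(n,[q(c),q(r)],z); d=M-C
    print(n,C,np.hypot(*d[:2]),np.degrees(np.arctan2(d[1],d[0])))
w=onz("scene",[g((714,235))],.131)[0]
print("white",w)
# triangulate centre
o1,d1=ray("top",[f((268,213))]);o2,d2=ray("scene",[g((695,150))])
A=np.c_[d1[0],-d2[0]];x=np.linalg.lstsq(A,o2-o1,rcond=None)[0];print(o1+x[0]*d1[0],o2+x[1]*d2[0])
from scipy.spatial.transform import Rotation as R
print(R.from_quat(monitor.sense()["tcp_rot"]).as_matrix().round(3))
```

```text
top [ 0.53602466 -0.10891866  0.1767    ] 0.017993445754598974 -162.82890147658776
scene [ 0.53773821 -0.11024974  0.1767    ] 0.01637267001942914 -166.34599049371815
white [ 0.55748618 -0.11334843  0.131     ]
[ 0.53642245 -0.10916566  0.17437376] [ 0.53626223 -0.10945343  0.17437691]
[[-0.943  0.332 -0.   ]
 [ 0.332  0.943 -0.002]
 [-0.    -0.002 -1.   ]]
```

Estimates: nut axis ≈ (0.537, −0.110), station yaw ≈ −10°, red mark ≈ −164.5°. That puts the screw at about 3.59 rad (205°). One grasp can cover the whole turn. I'll approach above the nut with the tool turned about 17° anticlockwise.

Emit:
carry_out --motion '[2.6,-4.5,0.5,0,0,0.03,0,5.2,-9,1,0,0,0.06,0,7.8,-13.5,1.5,0,0,0.09,0,10.3,-18,2,0,0,0.12,0,12.7,-22.5,2,0,0,0.15,0,15,-27,2,0,0,0.18,0,17.2,-31.5,2,0,0,0.21,0,19.3,-36,2,0,0,0.24,0,21.3,-40.5,2,0,0,0.27,0,23.2,-45,2,0,0,0.3,0]'

```text
t: 1.35
position: [0.4483, 0.1613, 0.2511]
tcp_rot: [0.019, 1.0, 0.0, -0.0]
force: [0.3, -0.3, 0.2]
grip_width: 0.999
```

Emit:
carry_out --motion '[1.6,-4.5,0,0,0,0,0,3.2,-9,0,0,0,0,0,4.8,-14,0,0,0,0,0,6.4,-18.5,0,0,0,0,0,7.8,-23,0,0,0,0,0,8.9,-27.2,0,0,0,0,0,8.9,-27.2,0,0,0,0,0,8.9,-27.2,0,0,0,0,0]'

```text
t: 2.35
position: [0.5368, -0.1081, 0.2509]
tcp_rot: [0.019, 1.0, 0.0, -0.0]
force: [-0.1, -0.1, 0.7]
grip_width: 0.997
```

Run:
```python
from h import *
p,d=capture("scene"); t,_=capture("top")
cv2.imwrite("pics/c2.png",np.hstack([cv2.resize(p[120:220,180:280],(500,500),interpolation=cv2.INTER_CUBIC),cv2.resize(t[150:250,260:320],(300,500),interpolation=cv2.INTER_CUBIC)]))
s=monitor.sense();print({k:np.round(s[k],4) for k in("t","q","position","tcp_rot","force","moment")})
for P in [s["position"],[.537,-.11,.1767]]: print(proj("scene",[P]))
```

```text
{'t': np.float64(2.45), 'q': array([-0.4308,  0.096 ,  0.6244,  1.6988, -0.058 ,  1.3659,  1.7378]), 'position': array([ 0.5369, -0.1072,  0.2511]), 'tcp_rot': array([ 1.810e-02,  9.998e-01,  4.000e-04, -3.000e-04]), 'force': array([-0.382 , -0.3406, -0.8978]), 'moment': array([ 0.0603, -0.038 , -0.017 ])}
[[227.99538121 172.66572514]]
[[228.11664693 187.81605477]]
```

View pics/c2.png

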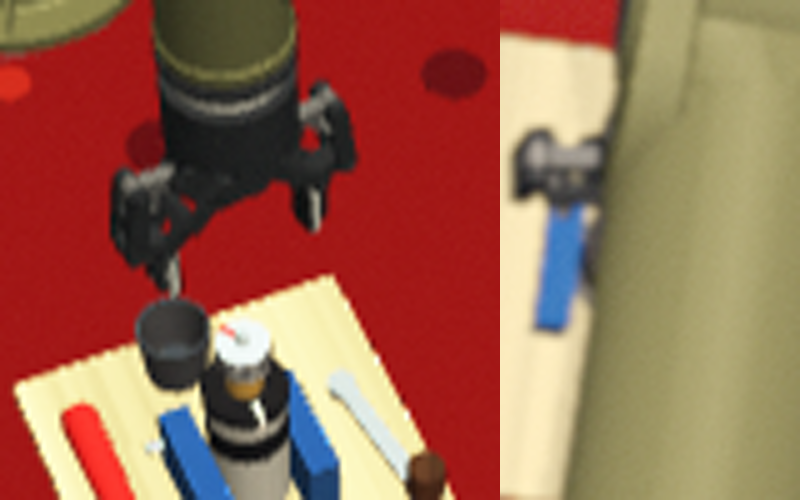

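The scene crop shows the open gripper centred above the nut, with finger midpoint at about pixel (228.5,172) and nut top at about (228.5,188.5). The white mark is at about (231.5,202). I'll descend and then close.

Emit:
carry_out --motion '[0,-0.2,-2,0,0,0,0,0,-0.2,-4,0,0,0,0,0,-0.2,-6,0,0,0,0,0,-0.2,-8,0,0,0,0,0,-0.2,-9.5,0,0,0,0,0,-0.2,-10.4,0,0,0,0,0,-0.2,-10.8,0,0,0,0,0,-0.2,-10.8,0,0,0,0,0,-0.2,-10.8,0,0,0,0]'

```text
t: 3.58
position: [0.5375, -0.1111, 0.144]
tcp_rot: [0.019, 1.0, 0.0, 0.001]
force: [0.5, -0.4, -0.4]
grip_width: 1.0
```

Emit:
carry_out --motion '[0,0,0,0,0,0,0.3,0,0,0,0,0,0,0.5,0,0,0,0,0,0,0.7,0,0,0,0,0,0,0.7,0,0,0,0,0,0,0.7,0,0,0,0,0,0,0.7]' --newtons 40

```text
t: 4.32
position: [0.5372, -0.1093, 0.1438]
tcp_rot: [0.019, 1.0, 0.001, 0.0]
force: [-1.4, 5.3, 5.5]
grip_width: 0.397
```

```bash
cat >> h.py <<'E'
def st():
    s=monitor.sense(); m=R.from_quat(s["tcp_rot"]).as_matrix()
    print({k:np.round(s[k],4).tolist() for k in("t","q","position","force","moment","grip_width")},"yaw_y",np.degrees(np.arctan2(m[1,1],m[0,1])).round(2),"tilt",m[:2,2].round(4))
E
python3 -c "from h import *;st()"
```

```text
{'t': 4.325, 'q': [-0.4054, 0.185, 0.6225, 1.8371, -0.1199, 1.1567, 1.7905], 'position': [0.5372, -0.1093, 0.1438], 'force': [-1.3798, 5.3002, 5.4542], 'moment': [1.0472, 0.4428, -0.0053], 'grip_width': 0.3971} yaw_y 87.84 tilt [0.0001 0.0023]
```

Emit:
carry_out --motion '[0,0.2,0,0,0,-0.1,0.7,0,0.2,-0.01,0,0,-0.25,0.7,0,0.2,-0.02,0,0,-0.4,0.7,0,0.2,-0.03,0,0,-0.55,0.7,0,0.2,-0.03,0,0,-0.7,0.7,0,0.2,-0.04,0,0,-0.85,0.7,0,0.2,-0.05,0,0,-1.0,0.7,0,0.2,-0.05,0,0,-1.1,0.7,0,0.2,-0.06,0,0,-1.2,0.7,0,0.2,-0.06,0,0,-1.2,0.7]'

```text
t: 5.58
position: [0.5368, -0.1099, 0.1433]
tcp_rot: [0.581, 0.814, -0.0, 0.0]
force: [-2.3, 0.9, 6.0]
grip_width: 0.4
```

Run:
```python
from h import *
st()
p,d=capture("scene")
cv2.imwrite("pics/c3.png",cv2.resize(p[150:220,200:260],(600,700),interpolation=cv2.INTER_CUBIC)[:600])
```

```text
{'t': 5.575, 'q': [-0.5274, 0.201, 0.7624, 1.8422, -0.1501, 1.1574, 0.6161], 'position': [0.5368, -0.1099, 0.1433], 'force': [-2.3341, 0.9443, 6.0092], 'moment': [0.1368, 0.5724, -0.0942], 'grip_width': 0.4004} yaw_y 18.94 tilt [-0.0004 -0.0009]
```

View pics/c3.png

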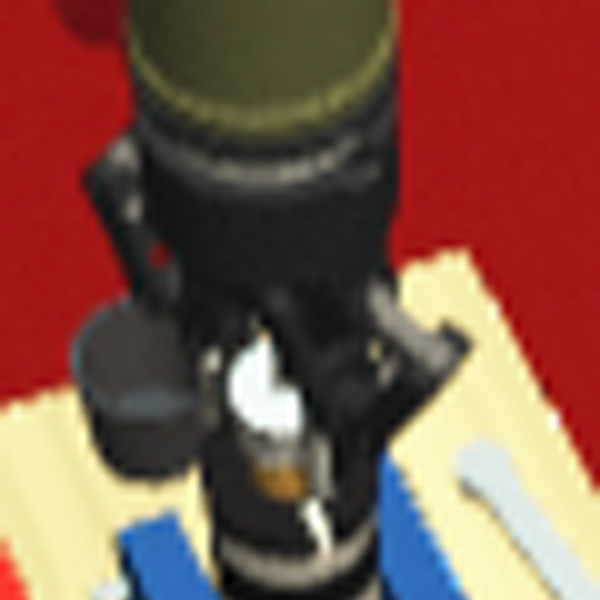

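The grip is holding; the red mark is hidden behind a finger, as expected at about 127°. Yaw has moved −68.9°. I'll continue.

Emit:
carry_out --motion '[0,0,0,0,0,-0.1,0.7,0,0,-0.01,0,0,-0.25,0.7,0,0,-0.02,0,0,-0.4,0.7,0,0,-0.03,0,0,-0.55,0.7,0,0,-0.03,0,0,-0.7,0.7,0,0,-0.04,0,0,-0.85,0.7,0,0,-0.05,0,0,-1.0,0.7,0,0,-0.06,0,0,-1.15,0.7,0,0,-0.06,0,0,-1.25,0.7,0,0,-0.06,0,0,-1.25,0.7]'

```text
t: 6.88
position: [0.536, -0.1097, 0.1426]
tcp_rot: [0.947, 0.32, -0.001, -0.0]
force: [-5.3, 1.5, 7.4]
grip_width: 0.402
```

Run:
```python
from h import *
st()
```

```text
{'t': 6.875, 'q': [-0.675, 0.2356, 0.941, 1.8469, -0.2059, 1.1644, -0.584], 'position': [0.536, -0.1097, 0.1426], 'force': [-5.2678, 1.4817, 7.4123], 'moment': [0.2691, 1.1147, -0.1076], 'grip_width': 0.4016} yaw_y -52.68 tilt [-0.0024 -0.0003]
```

Emit:
carry_out --motion '[-0.1,0,0,0,0,-0.1,0.7,-0.1,0,-0.01,0,0,-0.2,0.7,-0.1,0,-0.02,0,0,-0.3,0.7,-0.1,0,-0.02,0,0,-0.4,0.7,-0.1,0,-0.03,0,0,-0.5,0.7,-0.1,0,-0.03,0,0,-0.6,0.7,-0.1,0,-0.04,0,0,-0.7,0.7,-0.1,0,-0.04,0,0,-0.8,0.7,-0.1,0,-0.04,0,0,-0.9,0.7,-0.1,0,-0.04,0,0,-0.9,0.7]'

```text
t: 8.12
position: [0.5358, -0.1091, 0.1422]
tcp_rot: [0.992, -0.124, -0.0, 0.0]
force: [-2.9, 2.4, 7.3]
grip_width: 0.395
```

Run:
```python
from h import *
st()
```

```text
{'t': 8.125, 'q': [-0.8025, 0.2862, 1.1068, 1.8518, -0.2771, 1.1737, -1.4217], 'position': [0.5358, -0.1091, 0.1422], 'force': [-2.8691, 2.3731, 7.3126], 'moment': [0.4606, 0.565, -0.0082], 'grip_width': 0.3953} yaw_y -104.22 tilt [-0.0008  0.    ]
```

Emit:
carry_out --motion '[0,0.05,0,0,0,-0.04,0.7,0,0.05,0,0,0,-0.08,0.7,0,0.05,0,0,0,-0.12,0.7,0,0.05,0,0,0,-0.16,0.7,0,0.05,0,0,0,-0.16,0.7]'

```text
t: 8.75
position: [0.5358, -0.109, 0.1422]
tcp_rot: [0.979, -0.203, -0.0, 0.0]
force: [-2.8, 1.1, 5.3]
grip_width: 0.395
```

Run:
```python
from h import *
st()
```

```text
{'t': 8.75, 'q': [-0.8229, 0.2978, 1.1349, 1.8525, -0.2916, 1.1762, -1.5691], 'position': [0.5358, -0.109, 0.1422], 'force': [-2.8276, 1.1297, 5.2991], 'moment': [0.3539, 0.5031, -0.0273], 'grip_width': 0.3947} yaw_y -113.37 tilt [-0.0005 -0.0004]
```

Emit:
carry_out --motion '[0,0,0,0,0,-0.03,0.7,0,0,0,0,0,-0.06,0.7,0,0,0,0,0,-0.09,0.7,0,0,0,0,0,-0.09,0.7]'

```text
t: 9.25
position: [0.5359, -0.1089, 0.1422]
tcp_rot: [0.969, -0.246, -0.0, 0.0]
force: [-2.7, 1.9, 5.3]
grip_width: 0.397
```

Run:
```python
from h import *
st()
```

```text
{'t': 9.25, 'q': [-0.8318, 0.3037, 1.1479, 1.8527, -0.2992, 1.1777, -1.6525], 'position': [0.5359, -0.1089, 0.1422], 'force': [-2.6979, 1.9027, 5.3498], 'moment': [0.3506, 0.455, -0.0454], 'grip_width': 0.3966} yaw_y -118.52 tilt [-0.0004 -0.0003]
```

Emit:
carry_out --motion '[0,0,0,0,0,-0.03,0.7,0,0,0,0,0,-0.06,0.7,0,0,0,0,0,-0.09,0.7,0,0,0,0,0,-0.09,0.7]'

```text
t: 9.75
position: [0.5363, -0.1091, 0.1421]
tcp_rot: [0.957, -0.289, 0.0, 0.001]
force: [-1.5, -0.7, 5.8]
grip_width: 0.397
```

Run:
```python
from h import *
st()
p,d=capture("scene")
cv2.imwrite("pics/c4.png",cv2.resize(p[165:215,205:255],(600,600),interpolation=cv2.INTER_CUBIC))
```

```text
{'t': 9.75, 'q': [-0.8395, 0.3092, 1.1588, 1.8527, -0.3051, 1.178, -1.7352], 'position': [0.5363, -0.1091, 0.1421], 'force': [-1.5383, -0.7258, 5.849], 'moment': [-0.0698, 0.2211, 0.885], 'grip_width': 0.397} yaw_y -123.54 tilt [ 0.0002 -0.0015]
```

View pics/c4.png

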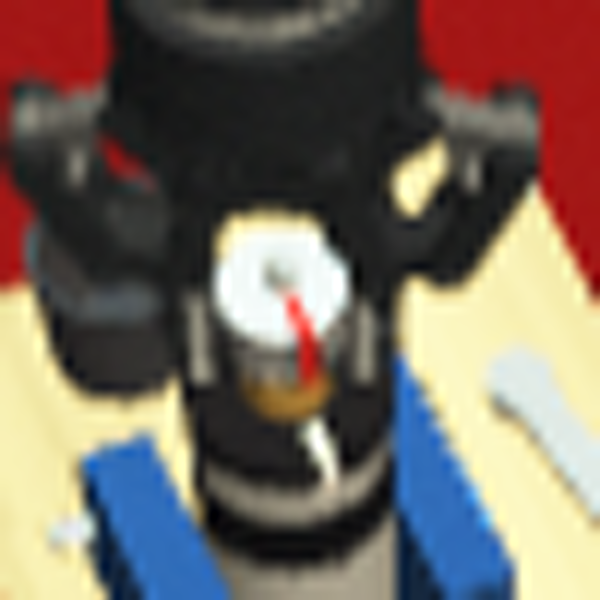

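The moment jumped to +0.885 N m, which means the hard stop. The picture shows the red mark (≈(230.5,194)) pointing straight at the white mark (≈(231.5,202)), so the nut is bottomed. I'll relax in small steps to find the unloaded yaw before backing off.

Emit:
carry_out --motion '[0,0,0,0,0,0.01,0.7,0,0,0,0,0,0.01,0.7]'

```text
t: 10.05
position: [0.5363, -0.1091, 0.1421]
tcp_rot: [0.959, -0.284, 0.0, 0.0]
force: [-1.1, -0.7, 6.1]
grip_width: 0.4
```

```bash
python3 -c "from h import *;st()"
```

```text
{'t': 10.05, 'q': [-0.8377, 0.308, 1.1567, 1.8528, -0.3045, 1.1777, -1.7269], 'position': [0.5363, -0.1091, 0.1421], 'force': [-1.0935, -0.7251, 6.145], 'moment': [-0.0558, 0.3028, 0.6832], 'grip_width': 0.3997} yaw_y -123.03 tilt [ 0.0005 -0.0009]
```

Emit:
carry_out --motion '[0,0,0,0,0,0.01,0.7,0,0,0,0,0,0.01,0.7]'

```text
t: 10.3
position: [0.5363, -0.1091, 0.1421]
tcp_rot: [0.96, -0.28, 0.0, 0.0]
force: [-1.4, 0.2, 5.9]
grip_width: 0.397
```

```bash
python3 -c "from h import *;st()"
```

```text
{'t': 10.3, 'q': [-0.8361, 0.307, 1.1545, 1.8528, -0.3033, 1.1774, -1.7183], 'position': [0.5363, -0.1091, 0.1421], 'force': [-1.402, 0.1795, 5.891], 'moment': [-0.0323, 0.3032, 0.5748], 'grip_width': 0.397} yaw_y -122.5 tilt [ 0.0005 -0.0007]
```

Emit:
carry_out --motion '[0,0,0,0,0,0.02,0.7,0,0,0,0,0,0.02,0.7]'

```text
t: 10.55
position: [0.5363, -0.109, 0.1421]
tcp_rot: [0.963, -0.271, 0.0, 0.0]
force: [-1.1, 0.0, 5.8]
grip_width: 0.397
```

```bash
python3 -c "from h import *;st()"
```

```text
{'t': 10.55, 'q': [-0.833, 0.3048, 1.1502, 1.8528, -0.3011, 1.1769, -1.7012], 'position': [0.5363, -0.109, 0.1421], 'force': [-1.0549, 0.0208, 5.8339], 'moment': [-0.0256, 0.2815, 0.303], 'grip_width': 0.3971} yaw_y -121.4 tilt [ 0.0007 -0.0003]
```

Emit:
carry_out --motion '[0,0,0,0,0,0.02,0.7,0,0,0,0,0,0.02,0.7]'

```text
t: 10.8
position: [0.5363, -0.1091, 0.1421]
tcp_rot: [0.965, -0.261, 0.0, -0.0]
force: [-1.3, 1.5, 4.8]
grip_width: 0.396
```

```bash
python3 -c "from h import *;st()"
```

```text
{'t': 10.8, 'q': [-0.83, 0.3028, 1.1459, 1.8528, -0.2988, 1.1763, -1.684], 'position': [0.5363, -0.1091, 0.1421], 'force': [-1.272, 1.5157, 4.8476], 'moment': [-0.027, 0.2114, 0.0624], 'grip_width': 0.3956} yaw_y -120.31 tilt [ 0.0007 -0.0001]
```

Emit:
carry_out --motion '[0,0,0,0,0,0.02,0.7,0,0,0,0,0,0.02,0.7]'

```text
t: 11.05
position: [0.5362, -0.1091, 0.1421]
tcp_rot: [0.968, -0.252, 0.0, -0.0]
force: [-0.6, 0.0, 5.8]
grip_width: 0.393
```

```bash
python3 -c "from h import *;st()"
```

```text
{'t': 11.05, 'q': [-0.8269, 0.3008, 1.1415, 1.8527, -0.2964, 1.1758, -1.6661], 'position': [0.5362, -0.1091, 0.1421], 'force': [-0.5887, 0.0499, 5.8133], 'moment': [-0.0007, 0.301, -0.0077], 'grip_width': 0.3932} yaw_y -119.17 tilt [ 0.0008 -0.    ]
```

Emit:
carry_out --motion '[0,0,0,0,0,0.02,0.7,0,0,0,0,0,0.02,0.7]'

```text
t: 11.3
position: [0.5362, -0.1091, 0.1421]
tcp_rot: [0.97, -0.242, 0.0, -0.0]
force: [-1.7, 0.3, 5.7]
grip_width: 0.399
```

```bash
python3 -c "from h import *;st()"
```

```text
{'t': 11.3, 'q': [-0.8239, 0.2988, 1.1371, 1.8527, -0.2938, 1.1753, -1.6483], 'position': [0.5362, -0.1091, 0.1421], 'force': [-1.702, 0.2721, 5.7366], 'moment': [0.036, 0.2195, 0.1045], 'grip_width': 0.3985} yaw_y -118.02 tilt [ 0.0007 -0.0001]
```

The moment levels off near zero from about yaw −120.2°, so that is nut zero. The target yaw is −30.2°.

Emit:
carry_out --motion '[0,0,0,0,0,0.1,0.7,0,0,0.01,0,0,0.26,0.7,0,0,0.02,0,0,0.42,0.7,0,0,0.03,0,0,0.58,0.7,0,0,0.03,0,0,0.74,0.7,0,0,0.04,0,0,0.9,0.7,0,0,0.05,0,0,1.06,0.7,0,0,0.06,0,0,1.22,0.7,0,0,0.06,0,0,1.35,0.7,0,0,0.06,0,0,1.35,0.7]'

```text
t: 12.55
position: [0.5363, -0.1094, 0.1428]
tcp_rot: [0.909, 0.417, 0.0, 0.0]
force: [-1.0, -1.2, 5.9]
grip_width: 0.396
```

```bash
python3 -c "from h import *;st()"
```

```text
{'t': 12.55, 'q': [-0.6312, 0.2198, 0.8849, 1.8479, -0.1851, 1.1582, -0.3946], 'position': [0.5363, -0.1094, 0.1428], 'force': [-0.9622, -1.2125, 5.8768], 'moment': [-0.2613, 0.0846, 0.0783], 'grip_width': 0.396} yaw_y -40.74 tilt [ 0.0013 -0.0004]
```

Emit:
carry_out --motion '[0,0,0,0,0,0.05,0.7,0,0,0.01,0,0,0.1,0.7,0,0,0.01,0,0,0.15,0.7,0,0,0.01,0,0,0.184,0.7,0,0,0.01,0,0,0.184,0.7,0,0,0.01,0,0,0.184,0.7]'

```text
t: 13.3
position: [0.5364, -0.1094, 0.1429]
tcp_rot: [0.867, 0.498, 0.0, 0.001]
force: [-0.8, -1.3, 5.2]
grip_width: 0.398
```

Run:
```python
from h import *
st()
p,d=capture("scene");t,_=capture("top")
cv2.imwrite("pics/c5.png",cv2.resize(p[165:215,205:255],(600,600),interpolation=cv2.INTER_CUBIC)); cv2.imwrite("pics/s5.png",p)
s=cv2.imread("pics/scene0.png"); d=cv2.absdiff(p,s).max(2)>60
for n,b in dict(cup=(205,178,221,198),crank=(245,190,270,222),driver=(190,198,216,248),stone=(98,222,134,284),jar=(360,155,384,184),plate=(320,110,372,150),wrench=(150,276,205,325)).items():
    print(n,int(d[b[1]:b[3],b[0]:b[2]].sum()),end=" ")
```

```text
{'t': 13.3, 'q': [-0.6096, 0.2146, 0.8583, 1.8471, -0.1762, 1.1574, -0.2197], 'position': [0.5364, -0.1094, 0.1429], 'force': [-0.7955, -1.3373, 5.191], 'moment': [-0.2957, 0.2153, 0.0378], 'grip_width': 0.3977} yaw_y -30.26 tilt [ 0.0011 -0.0009]
cup 0 crank 0 driver 0 stone 0 jar 0 plate 0 wrench 0
```

View pics/c5.png

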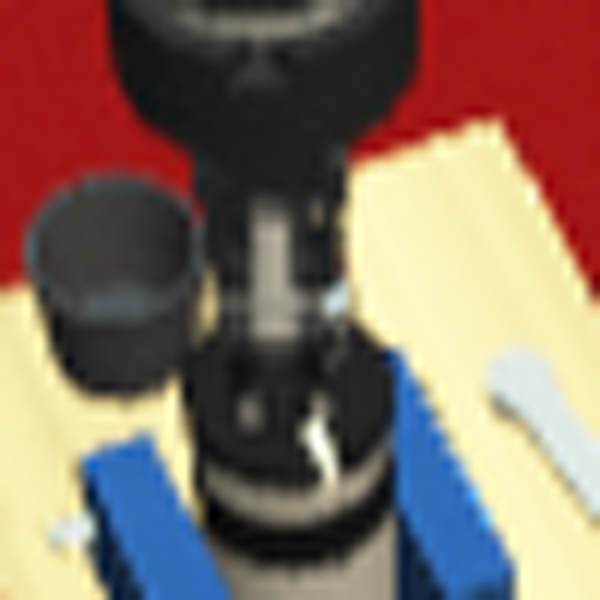

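```bash
python3 -c "
from h import *
from cell import close_job
st(); print(close_job())"
```

```text
{'t': 13.4, 'q': [-0.6096, 0.2146, 0.8584, 1.8471, -0.1762, 1.1574, -0.2198], 'position': [0.5363, -0.1095, 0.1429], 'force': [-0.6621, -1.6963, 5.0213], 'moment': [-0.2725, 0.1584, 0.0439], 'grip_width': 0.3982} yaw_y -30.27 tilt [ 0.0011 -0.001 ]
the job is handed in; nothing more can be done
None
```

I screwed the nut down clockwise until it bottomed out, then backed it off about a quarter turn. I handed the job in at 13.4 s with the gripper still holding the nut at 40 N.

- **Bottoming out:** The turn down was about 208° in one grasp; I had estimated 205° from the first pictures. At the stop the wrist moment jumped to 0.89 N m, and the picture showed the red mark over the white mark.
- **Quarter turn:** As I eased off in small steps, the moment fell to near zero at a tool yaw of −120.2°, which I took as nut zero. The final yaw of −30.3° puts the nut 89.9° back, and I'd trust that to about 1°.
- **Other things on the table:** Comparing the before and after scene pictures showed no change at the cup, crank, screwdriver, whetstone, jar, plate or wrench. The wrist force readings after each move stayed under about 10 N.
- **Not confirmed by camera:** In the last picture the gripper hides the red mark. The quarter turn therefore rests on the measured tool yaw and on the nut not slipping in the grip. Slipping is unlikely, because the grip held 0.89 N m at the stop and the nut needs only 0.05 N m to turn.

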